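Stand the fallen ink bottle back in its row

ROBOT

A 7-joint arm with a two-finger parallel gripper is mounted at the origin on the work surface. World frame = base frame: x ahead of the robot, y to its left, z up, the work surface at z = 0. Lengths are in m, angles in degrees, forces in N, time in s.
With the tool pointing down it reaches from about 0.425 to 0.875 m from the base axis. Payload 4.7 kg.
Tool frame: the origin (TCP) lies between the finger pads; the fingertips stand 22 mm ahead of it and the grasp point (between the pads) lies 3 mm ahead of it (env.tip_reach is the distance from the TCP to the fingertips, in m); z points along the fingers, y is the line along which they close (so a half turn about z gives the same grasp; the last joint's range is limited). The gripper opens to 87 mm and grips with 3 to 60 N. Pads are 19 mm wide; open, the fingers measure 117 mm over their backs; the gripper's body (75 mm by 190 mm) begins 51 mm behind the grasp point.
Start: joints at [-75.567, 18.392, -4.016, 83.108, 1.295, 78.541, -3.26], TCP at [0.153, 0.632, 0.207] pointing down, gripper open.
Joint ranges: [-163.93, 163.93], [-17.29, 119.83], [-79.2, 71.16], [3.27, 140.29], [-89.18, 269.18], [5.43, 117.66], [-154.24, 154.24]. Speed limits (degrees/s): [147.25, 147.25, 180, 180, 180, 180, 180].

INTERFACE

Orientations are given as [roll, pitch, yaw] about the fixed x, y, z axes, in that order (R = Rz(yaw) Ry(pitch) Rx(roll)).
In Python, from cell import env gives the robot as it stands.
- The arm moves only by the shell command python3 -m creep 'ROWS' [FORCE]. ROWS is JSON, one flat list of numbers, 7 for each row, row after row: the finger opening in mm, from 0 to 87, then the shift along the tool's x, y, z in units of 30 mm (1.0 is 30 mm), then the turn, a rotation vector about the tool's x, y, z in units of 6 degrees (1.0 is 6 degrees). A call has 1 to 12 rows; each row is the pose to reach, as a shift and turn from the pose commanded when the call began, along the tool's axes at that moment; what a row does not reach only later rows make up. A row lasts 1/10 s, in which the tool goes at most 50 mm and 8.59 degrees, less where a joint would pass 70% of its speed; a pose out of reach is approached as far as the arm can. A call with a gripper value outside its range is refused whole. The fingers move at their own pace and stop on an object; FORCE is the grip in N (left out, the last holds). Time passes only in rows, so rows that repeat a pose let the fingers close. It gives the time, the measured TCP pose, the force, the opening and the grip force at its end, in the units of the state.
- env.get_obs(): the state, without advancing time (a new reading comes with each control period).
- env.read_camera(name): name is "side" or "top"; returns a dict with "color" (420x560x3 uint8, red, green, blue), "depth" (420x560 float32, m along the optical axis (not along the pixel's ray), 0 where there is no reading), "fovy" (degrees; the focal length in pixels is half the picture's height over the tangent of half this angle, whatever the lens; pixels are square), "cx", "cy" (the principal point, pixels), "R" (3x3) and "t" (3): a world point X has camera coordinates R X + t. Camera axes: x right, y down, z forward; pixel columns grow to the right and rows downward; lengths in m; the calibration is good to about 2 mm. A picture is of the moment at which its call begins.
- env.sign_off(): hands the job in; it is judged then, once.
The state is a dict: "time_s": time; "qpos": joint angles; "joint_velocities": joint speeds; "effort": joint torques, N m; "tool_pos": TCP position; "tool_rot": TCP orientation; "force": force on the tool from outside, world axes, zero at the start; "wrist_torque": the same for the moment, N m; "grip_width": finger opening in m; "grasp_force": force on a finger pad.
Only numpy, scipy, OpenCV 4.12 (cv2) and the standard library are available. Lean on these libraries where they do the work, as an engineer would, in place of code of your own. Each camera call takes 0.05 s, during which the arm holds its last target. There are 200 camera calls.

TASK

The blue ink bottle has fallen over on the glass table. Pick it up by its cap, ease your grip so that it swings down to hang upright, and grip it firmly again while it hangs clear of the table; then stand it on the free cork square of the low shelf, in the middle and square with the shelf, letting go only once it is standing, so that the three bottles make a neat row. Leave everything else where it is.

Things in the scene. Friction and masses are not known exactly. Their poses are not given: they have to be found in the camera images.
- ink_mid (a point): Middle of the fallen blue bottle: half-way along, on its axis, which lies level 23 mm above the table at the start, pointing any way. Square part 46 x 46 mm, 96 mm long, with paper label; shoulder to 108 mm from the foot; round black cap 29 mm across to 162 mm. About 0.22 kg. Axes: x along the bottle towards the cap, y and z square to its flat sides
- ink_band (a point): Centre of the raised white gripping band round the cap (34 mm across, 14 mm wide), on the axis, 142 mm from the foot, 61 mm from ink_mid; axes as ink_mid. Gripped here with 35 N or more the bottle mostly keeps its angle; eased to some 6 to 10 N it swings down about the pads and stays held; under 5 N it may creep out
- ink_foot (a point): Centre of the flat underside of the fallen bottle, 81 mm from ink_mid; axes as ink_mid (x points up when the bottle stands). The balance point is about 55 mm from the foot
- ink: The same fallen bottle as a whole; origin on its flat side under ink_mid as it lies (23 mm off the axis)
- shelf: Low fixed wooden shelf, 100 mm (its x) by 270 mm (its y), top 30 mm above the table; origin under its centre on the table. Three thin flush cork squares of 62 mm lie on it in a row along its y, 80 mm apart, the middle one at its centre
- free_spot (a point): Centre of the one cork square that has no bottle on it (any of the three), on the shelf's top, 30 mm above the table; axes along the shelf's axes, z up
- red_bottle: Red bottle of the same shape and size, upright on another cork square; origin at the centre of its underside, z up
- green_bottle: Green bottle of the same shape and size, upright on another cork square; origin at the centre of its underside, z up
- turntable_mark (a point): Centre of the mouth of the blue ceramic cup on the lazy Susan: wooden turntable 220 mm across, 30 mm high, that turns freely, with a white and a blue cup of pens up to 175 mm high, 52 mm either side of its axis; bystander
- tape_mid (a point): Middle of the yellow plastic tape dispenser, 130 x 50 x 70 mm, 30 mm above the table; bystander
- clip_mid (a point): Middle of the steel binder clip, 50 mm long, 52 mm high, 13 mm above the table; bystander
- coaster_mid (a point): Middle of the round cork coaster, 95 mm across, 8 mm thick; bystander
Things that resemble listed ones, but are neither listed nor needed, are in the scene too. What is shaped like the ink but purple or turquoise is not meant.

How it is judged:
By the outcome, as a careful person would: the job done as asked, in the order asked, and still so for the second after the job is handed in, with the robot touching nothing.
It also fails if it takes over 40 s, if anything falls off the work surface, if the arm or the gripper's body presses on something with over 40 N, if the wrist force passes 120 N, or if a joint passes its speed limit or range.

## Working session

There is one attempt and no reset: what is moved stays moved. The work goes in short steps, Python scripts to look and compute and a shell command to move; the robot and the scene stay as the last step left them, time stands still between calls to the robot, and variables do not carry over. Pictures are saved under pics/ and viewed, at most 10 in all, crops included, and the job is handed in when it is done.

```bash
mkdir -p pics; ls; cat > h.py <<'E'
import numpy as np, cv2
from cell import env
from scipy.spatial.transform import Rotation as Ro
def cam(n):
    c=env.read_camera(n); c['f']=c['color'].shape[0]/2/np.tan(np.radians(c['fovy'])/2); return c
def ray(c,u,v,z):
    R=np.array(c['R']);o=-R.T@c['t']; d=R.T@np.array([(u-c['cx'])/c['f'],(v-c['cy'])/c['f'],1]); return o+d*(z-o[2])/d[2]
def proj(c,X):
    p=np.array(c['R'])@X+c['t']; return p[:2]/p[2]*c['f']+[c['cx'],c['cy']]
def depthpts(c):
    v,u=np.mgrid[:420,:560]; d=c['depth']; P=np.stack([(u-c['cx'])/c['f']*d,(v-c['cy'])/c['f']*d,d],-1)
    return (P-c['t'])@np.array(c['R'])
def save(c,n): cv2.imwrite('pics/'+n,c['color'][:,:,::-1])
E
python3 - <<'E'
from h import *
for n in('side','top'):
    c=cam(n); save(c,n+'0.png'); print(n,c['fovy'],c['cx'],c['cy'],-np.array(c['R']).T@c['t'])
    np.save(n+'0.npy',c,allow_pickle=True)
print(env.get_obs())
E
```

```text
pics
side 54.72011310810058 287.95385183716104 205.90010270451032 [ 0.24163399 -0.66202628  0.53305031]
top 42.944922566784015 280.0339597993043 213.54648178665906 [0.38971853 0.08490695 1.34215166]
{'time_s': 0.1, 'qpos': array([-75.56830511,  18.43445536,  -4.01599155,  83.1704092 ,
         1.29603473,  78.54196239,  -3.25919448]), 'joint_velocities': array([-0.13947101, -0.00312355, -0.01775871, -0.19682659, -0.08337553,
       -0.01159615, -0.05745877]), 'effort': array([-2.48056886e-04, -4.92571199e+01, -4.05862620e-01, -3.13401496e+01,
       -6.42639189e-02,  3.94509814e-02,  6.71712269e-05]), 'tool_pos': array([0.15302765, 0.631163  , 0.20565316]), 'tool_rot': array([-1.79898470e+02,  6.52529369e-03,  1.66379409e+02]), 'force': array([ 0.8245727 , -0.14206178, -0.72060838]), 'wrist_torque': array([-0.02570333,  0.06349109, -0.03819317]), 'grasp_force': 0.0, 'grip_width': 0.0870092015471884}
```

View pics/top0.png

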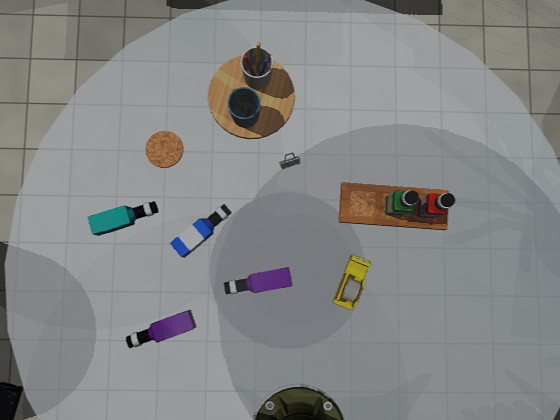

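View pics/side0.png

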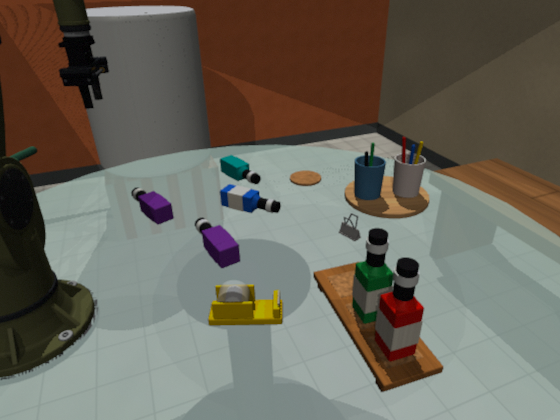

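The top view shows four fallen bottles: turquoise (122,215), blue (200,231), and two purple, at (258,281) and (160,330). Only the one at (200,231) is blue with a paper label, so that is the ink. The shelf is at (395,207), with its free cork square at about (362,203). Next I'll measure the bottle and shelf and confirm both in a crop.

```bash
python3 - <<'E'
from h import *
c=np.load('top0.npy',allow_pickle=True).item(); im=c['color']
hsv=cv2.cvtColor(im,cv2.COLOR_RGB2HSV); P=depthpts(c)
H,S,V=[hsv[...,i].astype(int) for i in range(3)]
# bottle: points standing 8..60mm above the table in the region
roi=np.zeros(H.shape,bool); roi[195:265,163:240]=1
blue=roi&(abs(H-113)<14)&(S>130)
print('blue H/S',np.median(H[blue]),np.median(S[blue]),blue.sum(),'top z',np.percentile(P[blue][:,2],[5,50,95]))
m=roi&(P[...,2]>0.012)&(P[...,2]<0.07); pts=P[m]; print(m.sum())
# body top plane z=.046
b=blue&(P[...,2]>0.036)|(m&(P[...,2]>.036))
q=P[b][:,:2]; r=cv2.minAreaRect((q*1000).astype(np.float32)); print('body top rect',r)
a=(pts[:,:2]).mean(0); w=np.linalg.svd(pts[:,:2]-a,full_matrices=0)[2][0]; w*=np.sign(w@[1,-1]); 
print('axis yaw',np.degrees(np.arctan2(w[1],w[0])))
s=(pts[:,:2]-a)@w; print('extent',s.min(),s.max(),'ends',a+w*s.min(),a+w*s.max(),'mid',a+w*(s.min()+s.max())/2)
dark=roi&(V<60); white=roi&(S<60)&(V>190)
# shelf
roi=np.zeros(H.shape,bool); roi[175:235,330:460]=1
sh=roi&(P[...,2]>0.024)&(P[...,2]<0.036)&(S>70)
r=cv2.minAreaRect((P[sh][:,:2]*1000).astype(np.float32)); print('shelf',r,np.median(P[sh][:,2]))
k=sh.astype(np.uint8); e=np.argwhere(k)
import itertools
# long edges line fits by column
top=[];bot=[]
for u in range(345,380):
    v=np.where(k[:,u])[0]; top.append((u,v[0])); bot.append((u,v[-1]))
for L in(top,bot):
    l=np.array([ray(c,u,v,.03)[:2] for u,v in L],np.float32); vx=cv2.fitLine(l,cv2.DIST_HUBER,0,.01,.01).ravel(); print('edge yaw',np.degrees(np.arctan2(vx[1],vx[0])),vx[2:])
print('red hue cols',H[203,340:395],S[203,340:395],V[203,340:395],sep='\n')
A=cv2.resize(im[190:270,150:250,::-1],None,fx=4,fy=4,interpolation=2);B=cv2.resize(im[170:250,330:470,::-1],None,fx=4,fy=4,interpolation=2)
cv2.imwrite('pics/crop.png',np.hstack([A,B])[:, :800] if 0 else cv2.resize(np.hstack([A,B]),(800,267)))
for u,v in((240,105),(257,62)): print(P[v,u])
E
```

```text
blue H/S 111.0 203.0 467 top z [0.03515687 0.0468586  0.05201747]
1159
body top rect ((492.472900390625, 240.79266357421875), (46.73666763305664, 161.185302734375), 41.34693145751953)
axis yaw -48.888114713618
extent -0.07139230395915011 0.09017341809129135 ends [0.43817295 0.3003542 ] [0.54440751 0.17862622] mid [0.49129023 0.23949021]
shelf ((556.94677734375, -233.04769897460938), (268.5298156738281, 100.5613021850586), 86.64125061035156) 0.03137253942327148
edge yaw 86.53387 [ 0.6108843  -0.14369467]
edge yaw 86.794876 [ 0.5124276  -0.15325114]
red hue cols
[12 13 13 13 13 13 13 13 12 13 13 14 14 13 13 14 16 16 15 14 14 13 13 14
 14 14 14 13 13 13 14 14 14 13 13 13 12 12 13 13 13 13 13 13 13 17 59 56
 35 20 18 38 62 60 64]
[111 168 165 165 163 165 165 163 165 163 149 144 143 143 143 141 135 134
 141 146 144 144 142 144 142 144 145 143 133 139 141 142 142 141 144 154
 162 163 167 166 166 165 151 138 140 127 115  71  35  35  35  41  85 108
 154]
[108 129 128 127 127 127 127 128 127 125 135 145 141 137 146 156 160 160
 159 150 133 129 140 149 147 149 141 112  88 103 119 117 113 112 122 119
 110 114 116 117 117 116 113 105 106  86  51  61  80  88  88  75  57  45
  76]
[0.78785321 0.1516357  0.09037059]
[0.89459071 0.11242565 0.09443856]
```

View pics/crop.png

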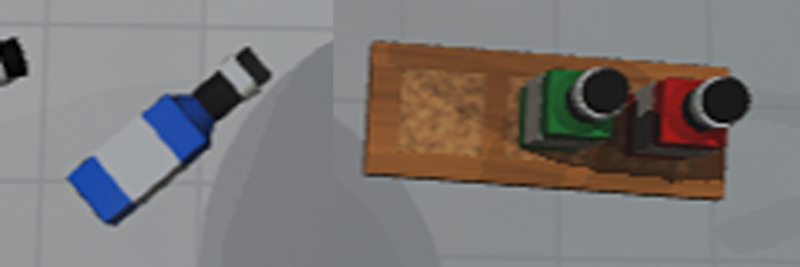

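The crop confirms it: the ink is the blue bottle with the paper label, cap to the upper right. The free cork square is the left (+y) one. I'll cross-check the band and cork centre, then compute the approach.

```bash
cat >> h.py <<'E'
def goto(p,yaw,o=None):
    o=o or env.get_obs(); R=Ro.from_euler('xyz',o['tool_rot'],degrees=True)
    T=Ro.from_euler('xyz',[180,0,yaw],degrees=True)
    print('t',round(o['time_s'],2),'pos',o['tool_pos'].round(4),'rot',o['tool_rot'].round(2),'w',round(o['grip_width'],4),'gf',round(o['grasp_force'],1),'F',o['force'].round(1))
    print('shift',(R.inv().apply(np.array(p)-o['tool_pos'])/.03).round(3),'turn',((R.inv()*T).as_rotvec(degrees=True)/6).round(3))
E
python3 - <<'E'
from h import *
c=np.load('top0.npy',allow_pickle=True).item(); s=np.load('side0.npy',allow_pickle=True).item()
hsv=cv2.cvtColor(c['color'],cv2.COLOR_RGB2HSV).astype(int)
S,V=hsv[...,1],hsv[...,2]; 
w=np.zeros(S.shape,np.uint8); w[203:225,208:234]=((S<60)&(V>150))[203:225,208:234]
P=depthpts(c); w&=(P[...,2]>.02)
n,l,st,ce=cv2.connectedComponentsWithStats(w); i=1+st[1:,4].argmax(); print('band',ce[i],st[i],ray(c,*ce[i],.038))
# cork: brighter speckle in shelf
r=np.zeros(S.shape,np.uint8); r[186:225,342:382]=((S<150)&(V>118))[186:225,342:382]
r=cv2.morphologyEx(cv2.morphologyEx(r,cv2.MORPH_CLOSE,np.ones((5,5))),cv2.MORPH_OPEN,np.ones((5,5)))
rc=cv2.minAreaRect(np.argwhere(r)[:,::-1].astype(np.float32)); print('cork',rc,ray(c,*rc[0],.03))
b=np.array([.4925,.2408])+.061*np.array([np.cos(np.radians(-48.65)),np.sin(np.radians(-48.65))]); print('band est',b)
for q in ([*b,.023],[.5617,-.1532,.03]): print('side px',proj(s,np.array(q)),'top',proj(c,np.array(q)))
goto([*b,.12],131.35)
E
```

```text
band [220.4        211.95555556] [216 207   9  11  45] [0.53387909 0.19701843 0.038     ]
cork ((362.0, 203.0), (24.0, 24.0), 90.0) [ 0.56241426 -0.1532371   0.03      ]
band est [0.53280008 0.19500804]
side px [271.22617232 206.05782846] top [221.70789451 213.07228958]
side px [348.71181675 283.58236964] top [361.98655984 203.28440782]
t 0.1 pos [0.153  0.6312 0.2057] rot [-1.7990e+02  1.0000e-02  1.6638e+02] w 0.087 gf 0.0 F [ 0.8 -0.1 -0.7]
shift [-15.726 -11.143   2.877] turn [-0.016  0.006  5.838]
```

```bash
python3 -m creep '[87,-5,-3.5,0.5,0,0,2, 87,-10,-7,1,0,0,4, 87,-15.75,-11.1,2,0,0,5.85, 87,-15.75,-11.1,2.4,0,0,5.85, 87,-15.75,-11.1,2.4,0,0,5.85, 87,-15.75,-11.1,2.4,0,0,5.85, 87,-15.75,-11.1,2.4,0,0,5.85, 87,-15.75,-11.1,2.4,0,0,5.85, 87,-15.75,-11.1,2.4,0,0,5.85, 87,-15.75,-11.1,2.4,0,0,5.85, 87,-15.75,-11.1,2.4,0,0,5.85, 87,-15.75,-11.1,2.4,0,0,5.85]'; python3 -m creep '[87,0,0,0,0,0,0,87,0,0,0,0,0,0,87,0,0,0,0,0,0]'; python3 -c "
from h import *
goto([.533,.1955,.0265],131.35)"
```

```text
time_s: 1.3
tool_pos: [0.5357, 0.1925, 0.134]
tool_rot: [-179.9, 0.1, 131.0]
force: [0.6, 0.7, -0.5]
grip_width: 0.0868
grasp_force: 0.0
time_s: 1.6
tool_pos: [0.5329, 0.1983, 0.1344]
tool_rot: [-180.0, -0.1, 131.4]
force: [-0.5, 0.8, -0.0]
grip_width: 0.0871
grasp_force: 0.0
t 1.6 pos [0.5329 0.1983 0.1344] rot [-1.7998e+02 -6.0000e-02  1.3139e+02] w 0.0871 gf 0.0 F [-0.5  0.8 -0. ]
shift [-0.076 -0.059  3.597] turn [-0.003 -0.01   0.007]
```

```bash
python3 -m creep '[87,-0.07,-0.06,1.2,0,0,0, 87,-0.07,-0.06,2.4,0,0,0, 87,-0.07,-0.06,3.2,0,0,0, 87,-0.07,-0.06,3.5,0,0,0, 87,-0.07,-0.06,3.57,0,0,0, 87,-0.07,-0.06,3.57,0,0,0, 87,-0.07,-0.06,3.57,0,0,0,87,-0.07,-0.06,3.57,0,0,0]'; python3 - <<'E'
from h import *
goto([.533,.1955,.0265],131.35)
c=cam('top');save(c,'g.png');s=cam('side')
cv2.imwrite('pics/g.png',np.hstack([cv2.resize(x['color'][a:a+80,b:b+100,::-1],(400,320)) for x,a,b in((c,180,170),(s,160,210))]))
E
```

```text
time_s: 2.4
tool_pos: [0.5349, 0.1946, 0.029]
tool_rot: [179.9, 0.0, 131.3]
force: [0.0, -0.4, -0.3]
grip_width: 0.0868
grasp_force: 0.0
t 2.4 pos [0.5349 0.1946 0.029 ] rot [1.7985e+02 3.0000e-02 1.3129e+02] w 0.0868 gf 0.0 F [ 0.  -0.4 -0.3]
shift [ 0.064 -0.029  0.083] turn [ 0.024  0.004 -0.01 ]
```

View pics/g.png

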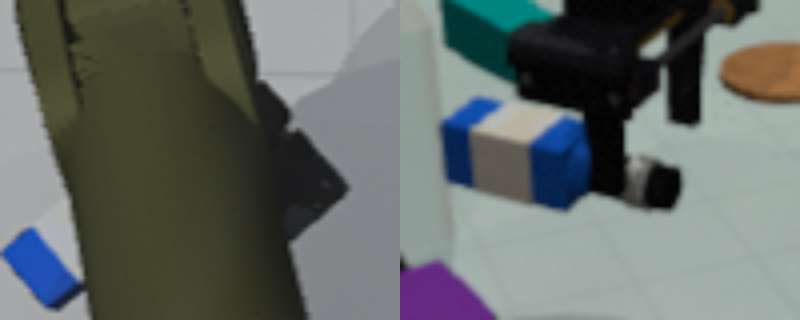

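The picture shows the fingers straddling the cap. Allowing for parallax, the near finger (605,150) lines up with the white band (640,180). I'll drop 2 mm, grip at 45 N and lift.

```bash
python3 -m creep '[87,0.03,0,0.07,0,0,0, 87,0.03,0,0.07,0,0,0, 20,0.03,0,0.07,0,0,0, 20,0.03,0,0.07,0,0,0,20,0.03,0,0.07,0,0,0,20,0.03,0,0.07,0,0,0,20,0.03,0,0.07,0,0,0,20,0.03,0,0.07,0,0,0,20,0.03,0,0.07,0,0,0,20,0.03,0,0.07,0,0,0,20,0.03,0,0.07,0,0,0,20,0.03,0,0.07,0,0,0]' 45
```

```text
time_s: 3.7
tool_pos: [0.5334, 0.1947, 0.0255]
tool_rot: [180.0, -0.0, 131.3]
force: [-0.3, 0.3, -0.6]
grip_width: 0.0217
grasp_force: 0.0
```

```bash
python3 - <<'E'
from h import *
print(env.get_obs()['grip_width'],env.get_obs()['grasp_force'])
s=cam('side')
cv2.imwrite('pics/g2.png',cv2.resize(s['color'][150:250,200:320,::-1],(720,600)))
E
```

```text
0.021726630467434928 0.0
```

View pics/g2.png

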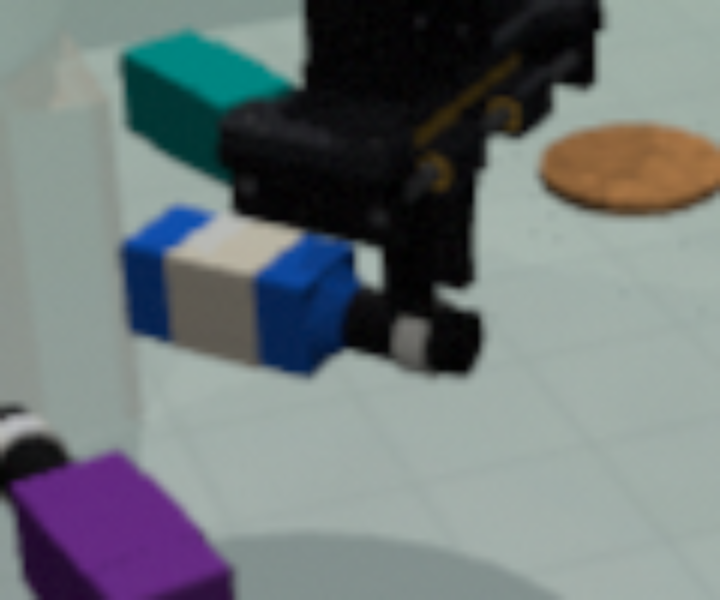

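The picture shows the fingers closed clear of the cap: tips at about (271,199) and band at about (268,207). Nothing was touched, so I'll check where they are with depth.

```bash
python3 - <<'E'
from h import *
s=cam('side'); P=depthpts(s); o=env.get_obs(); p=o['tool_pos']; R=Ro.from_euler('xyz',o['tool_rot'],degrees=True)
for k in ([0,0,.022],[0,.012,.022],[0,-.012,.022],[0,0,-.02]): print(k,proj(s,p+R.apply(k)).round(1))
im=s['color'].astype(int)
for v in range(190,214,2): print(v,[(u,*(P[v,u]*1000).astype(int)) for u in (262,266,268,270,272,275,278)])
E
```

```text
[0, 0, 0.022] [271.7 212.6]
[0, 0.012, 0.022] [274.  210.5]
[0, -0.012, 0.022] [269.5 214.8]
[0, 0, -0.02] [271.2 198.3]
190 [(262, np.int64(486), np.int64(118), np.int64(114)), (266, np.int64(493), np.int64(111), np.int64(116)), (268, np.int64(519), np.int64(175), np.int64(81)), (270, np.int64(524), np.int64(173), np.int64(81)), (272, np.int64(539), np.int64(204), np.int64(63)), (275, np.int64(545), np.int64(199), np.int64(64)), (278, np.int64(593), np.int64(306), np.int64(4))]
192 [(262, np.int64(548), np.int64(318), np.int64(1)), (266, np.int64(516), np.int64(181), np.int64(73)), (268, np.int64(520), np.int64(178), np.int64(73)), (270, np.int64(523), np.int64(172), np.int64(76)), (272, np.int64(538), np.int64(202), np.int64(58)), (275, np.int64(545), np.int64(198), np.int64(59)), (278, np.int64(553), np.int64(198), np.int64(57))]
194 [(262, np.int64(544), np.int64(305), np.int64(2)), (266, np.int64(515), np.int64(181), np.int64(67)), (268, np.int64(520), np.int64(180), np.int64(67)), (270, np.int64(524), np.int64(175), np.int64(69)), (272, np.int64(539), np.int64(205), np.int64(51
[... 2650 characters left out ...]
nt64(515), np.int64(219), np.int64(2)), (266, np.int64(516), np.int64(189), np.int64(18)), (268, np.int64(521), np.int64(186), np.int64(18)), (270, np.int64(525), np.int64(183), np.int64(19)), (272, np.int64(529), np.int64(181), np.int64(19)), (275, np.int64(535), np.int64(173), np.int64(21)), (278, np.int64(547), np.int64(184), np.int64(13))]
212 [(262, np.int64(511), np.int64(209), np.int64(2)), (266, np.int64(520), np.int64(202), np.int64(4)), (268, np.int64(525), np.int64(201), np.int64(3)), (270, np.int64(531), np.int64(201), np.int64(2)), (272, np.int64(536), np.int64(200), np.int64(1)), (275, np.int64(542), np.int64(195), np.int64(2)), (278, np.int64(550), np.int64(193), np.int64(1))]
```

```bash
python3 - <<'E'
from h import *
print('tip_reach',env.tip_reach,[a for a in dir(env) if a[0]!='_'])
s=np.load('side0.npy',allow_pickle=True).item();P=depthpts(s)
# gripper blob at start: lowest points near TCP (.153,.632)
m=(abs(P[...,0]-.153)<.09)&(abs(P[...,1]-.632)<.09)&(P[...,2]>.08)&(P[...,2]<.3)
print('start lowest z',np.percentile(P[m][:,2],[0,1,3,10]),'expected tip',.2057-.022)
c=np.load('top0.npy',allow_pickle=True).item()
Q=depthpts(c); print('table z top/side',np.median(Q[300:320,150:220,2]),np.median(P[290:300,330:345,2]))
E
```

```text
tip_reach 0.022 ['PlanningError', 'get_obs', 'read_camera', 'sign_off', 'tip_reach']
start lowest z [0.22383946 0.22570783 0.22676453 0.23223374] expected tip 0.1837
table z top/side 0.0021629026424195 0.03186246262903325
```

The depth shows the real fingertips about 41 mm higher than the tool reading implies: z≈0.045 against 0.0035 here, and 0.225 against 0.184 at the start. x and y agree. So reported z has an offset and I should command about 41 mm lower. I'll open, then descend in stages while watching the force.

```bash
python3 -m creep '[87,0,0,0,0,0,0,87,0,0,0,0,0,0,87,0,0,0,0,0,0,87,0,0,0,0,0,0,87,0,0,0,0,0,0,87,0,0,0,0,0,0,87,0,0,0.3,0,0,0,87,0,0,0.6,0,0,0,87,0,0,0.9,0,0,0,87,0,0,1.1,0,0,0,87,0,0,1.1,0,0,0,87,0,0,1.1,0,0,0]' 45; python3 - <<'E'
from h import *
goto([.533,.1955,-.015],131.35)
s=cam('side'); P=depthpts(s); o=env.get_obs(); p=o['tool_pos']
R=Ro.from_euler('xyz',o['tool_rot'],degrees=True); L=(P-p)@R.as_matrix()
dark=s['color'].max(-1)<60
for sg in (-1,1):
    m=dark&(abs(L[...,0])<.03)&(sg*L[...,1]>.035)&(sg*L[...,1]<.07)&(P[...,2]>.004)&(P[...,2]<.06)
    q=P[m];l=L[m]; print(sg,m.sum(),'min z',np.percentile(q[:,2],[1,5,20]),'x',np.percentile(l[:,0],[2,98]),'y',np.percentile(l[:,1],[2,98]))
cv2.imwrite('pics/g3.png',cv2.resize(s['color'][150:250,200:320,::-1],(720,600)))
E
```

```text
time_s: 5.0
tool_pos: [0.5333, 0.1946, -0.0078]
tool_rot: [-180.0, -0.0, 131.3]
force: [0.4, 0.2, 0.8]
grip_width: 0.0867
grasp_force: 0.0
t 5.0 pos [ 0.5333  0.1946 -0.0078] rot [-179.98   -0.    131.27] w 0.0867 gf 0.0 F [0.4 0.2 0.8]
shift [0.029 0.012 0.241] turn [-0.004 -0.    -0.013]
-1 133 min z [0.01162489 0.01478063 0.02301363] x [-0.00991798  0.01099705] y [-0.05850934 -0.04778482]
1 124 min z [0.01070506 0.01519254 0.0218217 ] x [-0.01006265  0.00863888] y [0.04159064 0.05325109]
```

View pics/g3.png

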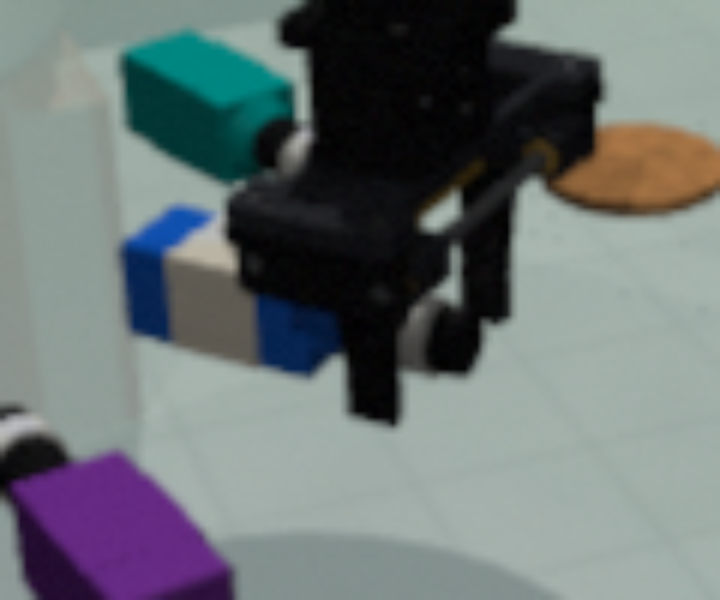

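The fingers now straddle the cap, with tips about 11 mm above the glass and centred along the band (near tip at (375,420) in the crop, band at (415,335)). I'll go 6 mm lower and close.

```bash
python3 -m creep '[87,0.03,0,0.1,0,0,0, 87,0.03,0,0.2,0,0,0, 87,0.03,0,0.2,0,0,0, 20,0.03,0,0.2,0,0,0,20,0.03,0,0.2,0,0,0,20,0.03,0,0.2,0,0,0,20,0.03,0,0.2,0,0,0,20,0.03,0,0.2,0,0,0,20,0.03,0,0.2,0,0,0,20,0.03,0,0.2,0,0,0,20,0.03,0,0.2,0,0,0,20,0.03,0,0.2,0,0,0]' 45
```

```text
time_s: 6.25
tool_pos: [0.5328, 0.1954, -0.0136]
tool_rot: [180.0, -0.0, 131.3]
force: [-0.3, 0.1, -0.9]
grip_width: 0.0324
grasp_force: 45.0
```

Gripped at 32.4 mm (band 34 mm) with 45 N. Lifting about 220 mm.

```bash
python3 -m creep '[20,0,0,-0.3,0,0,0,20,0,0,-0.9,0,0,0,20,0,0,-1.7,0,0,0,20,0,0,-2.6,0,0,0,20,0,0,-3.5,0,0,0,20,0,0,-4.4,0,0,0,20,0,0,-5.3,0,0,0,20,0,0,-6.2,0,0,0,20,0,0,-6.9,0,0,0,20,0,0,-7.3,0,0,0,20,0,0,-7.3,0,0,0,20,0,0,-7.3,0,0,0]' 45; cat >> h.py <<'E'
def bottle(c):
    "blue/label points near the gripper -> axis tilt"
    o=env.get_obs();p=o['tool_pos']; h=cv2.cvtColor(c['color'],cv2.COLOR_RGB2HSV).astype(int); P=depthpts(c)
    R=Ro.from_euler('xyz',o['tool_rot'],degrees=True); L=(P-p)@R.as_matrix()
    m=(abs(h[...,0]-112)<10)&(h[...,1]>150)&(np.linalg.norm(L,axis=-1)<.25)&(c['depth']>0); l=L[m]
    print('blue n',m.sum(),'tool-frame mean',l.mean(0).round(4),'lo',np.percentile(l,2,axis=0).round(4),'hi',np.percentile(l,98,axis=0).round(4),'world z lo/hi',np.percentile(P[m][:,2],[1,99]).round(4))
    return m,P,L
E
python3 - <<'E'
from h import *
s=cam('side');bottle(s)
E
```

```text
time_s: 7.45
tool_pos: [0.5322, 0.1951, 0.2046]
tool_rot: [-179.9, -0.0, 131.3]
force: [-0.7, 0.0, -2.3]
grip_width: 0.0327
grasp_force: 45.0
blue n 564 tool-frame mean [ 0.0637 -0.0188 -0.0493] lo [-0.0304 -0.0858 -0.1852] hi [ 0.1374  0.0119 -0.0116] world z lo/hi [0.2134 0.395 ]
```

```bash
python3 -m creep '[20,0,0,0,0,0,0,20,0,0,0,0,0,0,20,0,0,0,0,0,0,20,0,0,0,0,0,0,20,0,0,0,0,0,0,20,0,0,0,0,0,0,20,0,0,0,0,0,0,20,0,0,0,0,0,0,20,0,0,0,0,0,0,20,0,0,0,0,0,0,20,0,0,0,0,0,0,20,0,0,0,0,0,0]' 8;  python3 - <<'E'
from h import *
s=cam('side');bottle(s);cv2.imwrite('pics/h.png',cv2.resize(s['color'][60:260,160:400,::-1],(720,600)))
E
```

```text
time_s: 8.7
tool_pos: [0.5327, 0.1955, 0.2055]
tool_rot: [180.0, -0.0, 131.3]
force: [0.9, -0.1, -2.5]
grip_width: 0.0337
grasp_force: 8.0
blue n 614 tool-frame mean [-0.0098 -0.0148  0.028 ] lo [-0.03   -0.0505 -0.1695] hi [0.0187 0.0177 0.1023] world z lo/hi [0.1012 0.3901]
```

View pics/h.png

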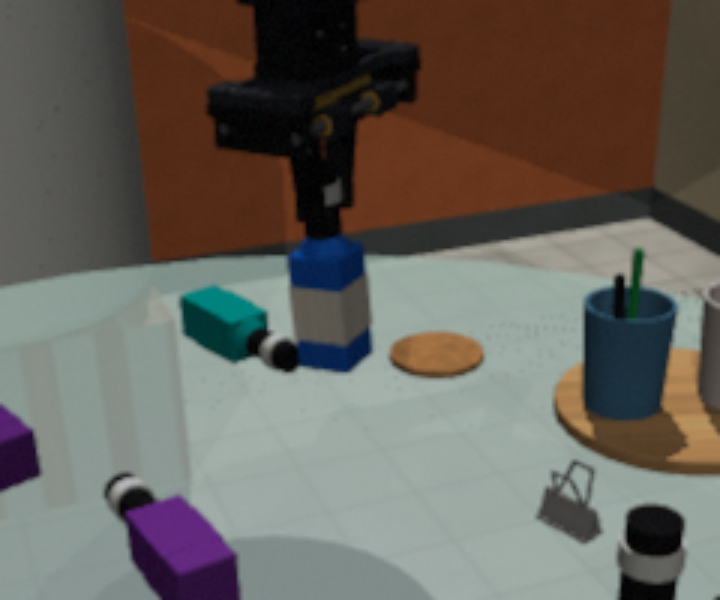

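The bottle hangs nearly upright, clear of the table (foot at about (335,365) in the crop). I'll measure the remaining tilt on the visible flat faces.

```bash
cat >> h.py <<'E'
def tilt(s):
    p=env.get_obs()['tool_pos']; R=Ro.from_euler('xyz',env.get_obs()['tool_rot'],degrees=True)
    P=depthpts(s); L=(P-p)@R.as_matrix()
    m=(np.hypot(L[...,0],L[...,1])<.05)&(L[...,2]>.01)&(L[...,2]<.098)
    q=L[m&(s['depth']>0)]; print('n',len(q))
    for ax in (0,1):
      for sg in (-1,1):
        k=q[(abs(q[:,ax]-sg*.023)<.012)&(abs(q[:,1-ax])<.017)]
        if len(k)>60:
            for _ in range(3):
                A=np.c_[np.ones(len(k)),k[:,1-ax],k[:,2]]; co=np.linalg.lstsq(A,k[:,ax],rcond=None)[0]; r=k[:,ax]-A@co; k=k[abs(r)<2*r.std()+1e-6]
            print('face','xy'[ax],sg,len(k),'offset',co[0].round(4),'yaw',np.degrees(np.arctan(co[1])).round(2),'tilt',np.degrees(np.arctan(co[2])).round(2),'res',r.std().round(4))
E
python3 - <<'E'
from h import *
s=cam('side'); tilt(s); tilt(cam('side'))
E
```

```text
n 919
face x -1 220 offset -0.0198 yaw -0.04 tilt -5.34 res 0.0006
face y -1 387 offset -0.0222 yaw -0.53 tilt -0.41 res 0.0011
n 917
face x -1 228 offset -0.0201 yaw -0.07 tilt -5.26 res 0.0007
face y -1 382 offset -0.0223 yaw 0.49 tilt -0.26 res 0.001
```

```bash
python3 -m creep '[20,0,0,0,0,0,0,20,0,0,0,0,0,0,20,0,0,0,0,0,0,20,0,0,0,0,0,0,20,0,0,0,0,0,0,20,0,0,0,0,0,0,20,0,0,0,0,0,0,20,0,0,0,0,0,0]' 6;  python3 - <<'E'
from h import *
tilt(cam('side'))
E
```

```text
time_s: 9.65
tool_pos: [0.5328, 0.1954, 0.2055]
tool_rot: [180.0, -0.0, 131.3]
force: [-0.2, -0.7, -2.3]
grip_width: 0.0337
grasp_force: 6.0
n 906
face x -1 226 offset -0.0195 yaw -0.19 tilt -4.46 res 0.0008
face y -1 374 offset -0.0224 yaw 0.52 tilt -0.26 res 0.0011
```

It settled about 4.9° past vertical, held there by friction. I'll grip firmly now, and take out the last degrees by tilting the tool once it is near the shelf.

```bash
python3 -m creep '[20,0,0,0,0,0,0,20,0,0,0,0,0,0,20,0,0,0,0,0,0,20,0,0,0,0,0,0]' 45;  python3 - <<'E'
from h import *
goto([.562,-.14,.2055],86.65)
E
```

```text
time_s: 10.1
tool_pos: [0.5328, 0.1954, 0.2055]
tool_rot: [180.0, -0.0, 131.3]
force: [0.3, 0.3, -2.5]
grip_width: 0.0326
grasp_force: 45.0
t 10.1 pos [0.5328 0.1954 0.2055] rot [180.    -0.   131.28] w 0.0326 gf 45.0 F [ 0.3  0.3 -2.5]
shift [-9.045e+00 -6.642e+00 -1.000e-03] turn [ 0.    -0.     7.438]
```

```bash
python3 -m creep '[20,-0.3,-0.2,-0.1,0,0,0.4,20,-1,-0.8,-0.3,0,0,1.2,20,-2,-1.5,-0.3,0,0,2,20,-3,-2.2,-0.3,0,0,2.8,20,-4,-3,-0.3,0,0,3.6,20,-5,-3.7,-0.3,0,0,4.4,20,-6,-4.4,-0.3,0,0,5.2,20,-7,-5.1,-0.3,0,0,6,20,-8,-5.9,-0.3,0,0,6.8,20,-8.6,-6.3,-0.3,0,0,7.2,20,-9,-6.6,-0.3,0,0,7.44,20,-9.05,-6.64,-0.3,0,0,7.44]' 45; python3 -m creep '[20,0,0,0,0,0.2,0,20,0,0,0,0,0.5,0,20,0,0,0,0,0.82,0,20,0,0,0,0,0.82,0,20,0,0,0,0,0.82,0,20,0,0,0,0,0.82,0]' 45; python3 - <<'E'
from h import *
s=cam('side'); o=env.get_obs(); goto([.562,-.153,.2],86.65)
P=depthpts(s); h=cv2.cvtColor(s['color'],cv2.COLOR_RGB2HSV).astype(int)
p=o['tool_pos']; a=np.radians(-3.35); W=np.array([[np.cos(a),-np.sin(a),0],[np.sin(a),np.cos(a),0],[0,0,1]])
L=(P-[*p[:2],0])@W   # shelf axes, centred on TCP, z world
m=(np.hypot(L[...,0],L[...,1])<.055)&(L[...,2]>.06)&(L[...,2]<.3)&(s['depth']>0)
q=L[m]; print(len(q)); bl=q[(abs(h[m][:,0]-112)<10)&(h[m][:,1]>150)]; print('blue z',np.percentile(bl[:,2],[1,99]),len(bl))
b=q[(q[:,2]<.195)]
zb=np.percentile(bl[:,2],1)
b=q[(q[:,2]>zb+.008)&(q[:,2]<zb+.088)]
for ax in(0,1):
  for sg in(-1,1):
    k=b[(abs(b[:,ax]-sg*.023)<.012)&(abs(b[:,1-ax])<.018)]
    if len(k)>60:
      for _ in range(3):
        A=np.c_[np.ones(len(k)),k[:,1-ax],k[:,2]-zb]; co=np.linalg.lstsq(A,k[:,ax],rcond=None)[0]; r=k[:,ax]-A@co; k=k[abs(r)<2*r.std()]
      print('face','xy'[ax],sg,len(k),'at foot',co[0].round(4),'yaw',np.degrees(co[1]).round(2),'tilt',np.degrees(co[2]).round(2),r.std().round(4))
cv2.imwrite('pics/i.png',cv2.resize(s['color'][160:400,260:500,::-1],(600,600)))
E
```

```text
time_s: 11.3
tool_pos: [0.562, -0.1418, 0.2145]
tool_rot: [-180.0, 0.0, 86.5]
force: [0.2, 0.5, -2.7]
grip_width: 0.0327
grasp_force: 45.0
time_s: 11.9
tool_pos: [0.5624, -0.1386, 0.2144]
tool_rot: [-180.0, -4.9, 86.8]
force: [-0.5, 1.0, -2.6]
grip_width: 0.0328
grasp_force: 45.0
t 11.95 pos [ 0.5624 -0.1387  0.2144] rot [-180.     -4.94   86.76] w 0.0324 gf 45.0 F [ 0.4 -0.5 -2.5]
shift [-0.515  0.014  0.437] turn [-0.001 -0.824  0.018]
3193
blue z [0.11068259 0.23255161] 1017
face x -1 331 at foot -0.0239 yaw -0.13 tilt 0.18 0.0004
face y -1 658 at foot -0.0205 yaw 0.26 tilt 0.29 0.0007
```

View pics/i.png

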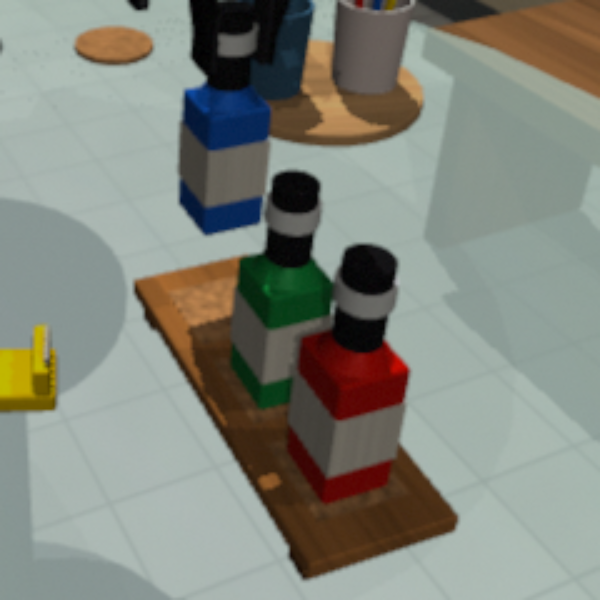

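The bottle hangs upright (≤0.3°) and square, beyond the green bottle, with its foot at about z=0.110. For relative accuracy I'll measure the green and red bottles' faces the same way.

```bash
python3 - <<'E'
from h import *
s=cam('side'); P=depthpts(s); h=cv2.cvtColor(s['color'],cv2.COLOR_RGB2HSV).astype(int)
a=np.radians(-3.35); W=np.array([[np.cos(a),-np.sin(a),0],[np.sin(a),np.cos(a),0],[0,0,1]])
L=(P-[.557,-.233,0])@W
for n,y0,z0 in(('blue',.097,.110),('green',0,.03),('red',-.08,.03)):
  b=L[(abs(L[...,0])<.05)&(abs(L[...,1]-y0)<.036)&(L[...,2]>z0+.008)&(L[...,2]<z0+.088)]-[0,y0,z0]
  for ax in(0,1):
    k=b[(abs(b[:,ax]+.023)<.012)&(abs(b[:,1-ax])<.018)]
    if len(k)<40: print(n,ax,len(k)); continue
    for _ in range(3):
        A=np.c_[np.ones(len(k)),k[:,1-ax],k[:,2]]; co=np.linalg.lstsq(A,k[:,ax],rcond=None)[0]; r=k[:,ax]-A@co; k=k[abs(r)<2*r.std()]
    print(n,'xy'[ax],len(k),'centre',((co[0]+.023+(y0 if ax else 0))*1000).round(1),'yaw',np.degrees(co[1]).round(2),'tilt',np.degrees(co[2]).round(2))
sh=(abs(L[...,1])<.14)&(L[...,0]>-.048)&(L[...,0]<-.03)&(abs(L[...,2]-.03)<.01); print('shelf z',np.median(L[sh][:,2]))
# foot height: lowest blue ray meeting the -y face plane handled by depth
m=(abs(h[...,0]-112)<10)&(h[...,1]>130)&(abs(L[...,0])<.05)&(abs(L[...,1]-.097)<.05); print('foot z',np.sort(L[m][:,2])[[0,3,8,20]])
E
```

```text
blue x 333 centre -1.1 yaw -0.12 tilt 0.21
blue y 663 centre 96.8 yaw -0.0 tilt 0.18
green x 391 centre -1.3 yaw 0.33 tilt -0.04
green y 450 centre 1.0 yaw 0.48 tilt -0.04
red x 541 centre -1.4 yaw 0.01 tilt 0.04
red y 736 centre -79.2 yaw 0.26 tilt -0.13
shelf z 0.031634466525840274
foot z [0.10901563 0.1099501  0.1101209  0.11166069]
```

Blue's x matches the row (-1.1 against -1.3 mm). It needs -16 mm along the shelf and about 78 mm down. Computing the shifts for the tilted tool:

```bash
python3 - <<'E'
from h import *
R=Ro.from_euler('xyz',[-180,-4.94,86.7],degrees=True); a=np.radians(-3.35); d=np.array([-np.sin(a),np.cos(a),0])
for n,w in(('y',-.0159*d),('y-70',-.0159*d+[0,0,-.07]),('-10',[0,0,-.01])): print(n,(R.inv().apply(w)/.03).round(3))
E
```

```text
y [-0.528 -0.    -0.046]
y-70 [-0.729 -0.     2.279]
-10 [-0.029  0.     0.332]
```

```bash
python3 -m creep '[20,-0.2,0,0,0,0,0,20,-0.53,0,-0.05,0,0,0,20,-0.53,0,-0.05,0,0,0,20,-0.55,0,0.25,0,0,0,20,-0.6,0,0.8,0,0,0,20,-0.65,0,1.35,0,0,0,20,-0.7,0,1.9,0,0,0,20,-0.72,0,2.2,0,0,0,20,-0.73,0,2.28,0,0,0,20,-0.73,0,2.28,0,0,0,20,-0.73,0,2.28,0,0,0]' 45; python3 - <<'E'
from h import *
s=cam('side'); P=depthpts(s); h=cv2.cvtColor(s['color'],cv2.COLOR_RGB2HSV).astype(int)
a=np.radians(-3.35); W=np.array([[np.cos(a),-np.sin(a),0],[np.sin(a),np.cos(a),0],[0,0,1]])
L=(P-[.557,-.233,0])@W; y0,z0=.081,.04
b=L[(abs(L[...,0])<.05)&(abs(L[...,1]-y0)<.036)&(L[...,2]>z0+.008)&(L[...,2]<z0+.088)]-[0,y0,z0]
for ax in(0,1):
    k=b[(abs(b[:,ax]+.023)<.012)&(abs(b[:,1-ax])<.018)]
    if len(k)<40: print(ax,len(k)); continue
    for _ in range(3):
        A=np.c_[np.ones(len(k)),k[:,1-ax],k[:,2]]; co=np.linalg.lstsq(A,k[:,ax],rcond=None)[0]; r=k[:,ax]-A@co; k=k[abs(r)<2*r.std()]
    print('xy'[ax],len(k),'centre',((co[0]+.023+(y0 if ax else 0))*1000).round(1),'yaw',np.degrees(co[1]).round(2),'tilt',np.degrees(co[2]).round(2))
m=(abs(h[...,0]-112)<10)&(h[...,1]>130)&(abs(L[...,0])<.05)&(abs(L[...,1]-y0)<.05); print('foot z',np.sort(L[m][:,2])[[0,3,8,20]])
E
```

```text
time_s: 13.1
tool_pos: [0.5618, -0.1562, 0.1452]
tool_rot: [179.9, -4.9, 86.6]
force: [0.1, -0.7, -2.3]
grip_width: 0.0326
grasp_force: 45.0
x 290 centre -0.4 yaw -0.4 tilt -0.02
y 342 centre 79.7 yaw 0.48 tilt 0.05
foot z [0.03171193 0.04040105 0.0424435  0.04446944]
```

```bash
python3 -m creep '[20,0.02,-0.02,0.1,0,0,0,20,0.01,-0.02,0.18,0,0,0,20,0.01,-0.02,0.22,0,0,0,20,0.01,-0.02,0.22,0,0,0,20,0.01,-0.02,0.22,0,0,0]' 45; python3 -m creep '[20,0,0,0.03,0,0,0,20,0,0,0.03,0,0,0]' 45;  python3 -m creep '[20,0,0,0.03,0,0,0,20,0,0,0.03,0,0,0]' 45
```

```text
time_s: 13.65
tool_pos: [0.561, -0.1555, 0.1386]
tool_rot: [179.9, -4.9, 86.6]
force: [-2.2, -0.6, 4.0]
grip_width: 0.0326
grasp_force: 45.0
time_s: 13.85
tool_pos: [0.5612, -0.1557, 0.1386]
tool_rot: [179.9, -4.9, 86.6]
force: [-3.0, 0.2, 8.8]
grip_width: 0.0327
grasp_force: 45.0
time_s: 14.05
tool_pos: [0.5613, -0.1558, 0.1386]
tool_rot: [179.9, -4.9, 86.6]
force: [-3.6, -0.3, 12.7]
grip_width: 0.0326
grasp_force: 45.0
```

Standing on the shelf. Unloading slightly, easing the grip so it seats, then opening and rising.

```bash
python3 -m creep '[20,0,0,-0.06,0,0,0,20,0,0,-0.06,0,0,0,20,0,0,-0.06,0,0,0,20,0,0,-0.06,0,0,0,20,0,0,-0.06,0,0,0]' 6; python3 -m creep '[40,0,0,0,0,0,0,70,0,0,0,0,0,0,70,0,0,0,0,0,0,70,0,0,0,0,0,0,70,0,0,0,0,0,0,70,0,0,0,0,0,0]'; python3 -m creep '[70,0,0,-0.3,0,0,0,70,0,0,-1,0,0,0,70,0,0,-2,0,0,0,70,0,0,-3,0,0,0,70,0,0,-4,0,0,0,70,0,0,-5,0,0,0,70,0,0,-5,0,0,0,70,0,0,-5,0,0,0]'; python3 - <<'E'
from h import *
s=cam('side'); P=depthpts(s)
a=np.radians(-3.35); W=np.array([[np.cos(a),-np.sin(a),0],[np.sin(a),np.cos(a),0],[0,0,1]])
L=(P-[.557,-.233,0])@W
for n,y0 in(('blue',.08),('green',0),('red',-.08)):
  b=L[(abs(L[...,0])<.05)&(abs(L[...,1]-y0)<.036)&(L[...,2]>.038)&(L[...,2]<.118)]-[0,y0,.03]
  for ax in(0,1):
    k=b[(abs(b[:,ax]+.023)<.012)&(abs(b[:,1-ax])<.018)]
    for _ in range(3):
        A=np.c_[np.ones(len(k)),k[:,1-ax],k[:,2]]; co=np.linalg.lstsq(A,k[:,ax],rcond=None)[0]; r=k[:,ax]-A@co; k=k[abs(r)<2*r.std()]
    print(n,'xy'[ax],len(k),'centre',((co[0]+.023+(y0 if ax else 0))*1000).round(1),'yaw',np.degrees(co[1]).round(2),'tilt',np.degrees(co[2]).round(2))
cv2.imwrite('pics/j.png',cv2.resize(s['color'][120:400,220:500,::-1],(600,600)))
E
```

```text
time_s: 14.55
tool_pos: [0.5611, -0.1554, 0.1384]
tool_rot: [179.9, -4.9, 86.6]
force: [-1.6, -0.3, 6.4]
grip_width: 0.0338
grasp_force: 6.0
time_s: 15.15
tool_pos: [0.5607, -0.155, 0.1378]
tool_rot: [-180.0, -4.9, 86.6]
force: [-0.0, -0.4, -0.4]
grip_width: 0.0673
grasp_force: 0.0
time_s: 15.95
tool_pos: [0.5602, -0.1683, 0.2883]
tool_rot: [179.9, -4.9, 86.6]
force: [0.4, 0.7, -0.4]
grip_width: 0.0697
grasp_force: 0.0
blue x 299 centre -1.9 yaw -0.07 tilt -0.02
blue y 297 centre 80.5 yaw -0.07 tilt -0.01
green x 389 centre -1.2 yaw -0.13 tilt -0.02
green y 437 centre 1.1 yaw 0.51 tilt -0.15
red x 525 centre -1.4 yaw -0.18 tilt -0.01
red y 722 centre -79.3 yaw -0.13 tilt -0.02
```

View pics/j.png

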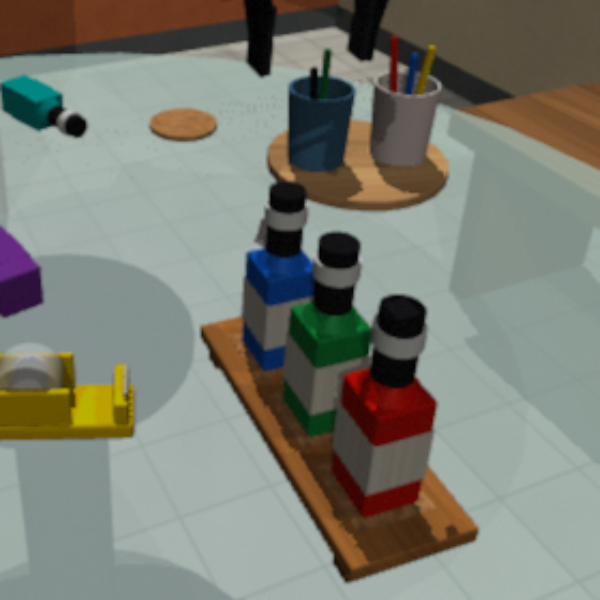

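The three bottles stand in a neat row, with blue on its cork square at about (280,310), within 1 mm of centre and square. The gripper is clear and everything else in view is in place, so I'm handing in.

```bash
python3 -c "
from cell import env
print(env.sign_off())"
```

```text
the job is handed in; nothing more can be done
None
```

The blue bottle stands upright on the free cork square, within about 1 mm of the middle and square with the shelf; I handed the job in at about 16 s, after one first grasp that closed above the cap without touching it and was redone.

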